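Uncover two part boxes and pick out the larger heat sink

TASK

Two closed blue part boxes on the repair bench each hold a copper heat sink, one clearly larger than the other. First lift the covers off both boxes and set them down upright on the green mat, one on each side of the orange frame; only then take the larger heat sink and set it down upright inside the orange frame. Do not drop anything from a height.

Things in the scene. Friction and masses are not known exactly. Their poses are not given: they have to be found in the camera images.
- cover_left_knob (a point): Black round knob, 26 mm wide, 32 mm high, on the blue square cover of the left (+y) box. This point: knob axis, half-way up, 70 mm above the cover's lower rim; x, y run along the cover's sides, z up. The cover: 100 x 100 mm, 54 mm high plus knob, open below, 0.16 kg; it stands loosely on a fixed black base and lifts straight off (raise it 60 mm before moving sideways).
- cover_right_knob (a point): The same knob on the identical cover of the right (-y) box. Under each cover: a fixed black base 112 mm square, 6 mm thick, with a square lip (78 mm inside, 4 mm thick, top 14 mm above the bench), and one heat sink standing on it within 10 mm of the middle.
- big_sink_center (a point): Larger copper finned heat sink, 40 mm along its x, 28 mm along its y (the way to grip it), 42 mm high, 0.16 kg. This point is its centre, half-way up; z up. It starts under one of the covers, either one, standing on the box's 6 mm base. The other box holds a smaller one, 22 x 22 x 26 mm, not needed.
- mat: Fixed green mat, 130 mm (x) by 420 mm (y), 3 mm thick; around its middle a fixed orange square frame, 62 mm inside, walls 4 mm, top 13 mm above the bench. Origin: middle of its underside, at bench height; z up. Covers fit on its clear ends, 140 mm from the origin along +y and -y. Mat and the space up to the boxes are clear; other things, under 145 mm high, lie to the sides and behind.
Mind the look-alikes: they are no part of the job. Leave any turquoise or yellow look-alike of the part that bears cover_right_knob alone. What is shaped like the part that bears cover_left_knob but turquoise is not meant.

How it is judged:
On the way:
1. both covers stand upright on the green mat, beside the frame, while the larger heat sink is still in its box (x of cover_left_knob in the frame of mat between -0.035 and 0.035 m and (y of cover_left_knob in the frame of mat between 0.08 and 0.19 m or y of cover_left_knob in the frame of mat between -0.19 and -0.08 m) and height (world z) of each of cover_left_knob, cover_right_knob below 0.081 m and angle between each of cover_left_knob, cover_right_knob's own z axis and vertical below 0.17 rad and linear speed of each of cover_left, cover_right below 0.03 m/s and x of cover_right_knob in the frame of mat between -0.035 and 0.035 m and (y of cover_right_knob in the frame of mat between 0.08 and 0.19 m or y of cover_right_knob in the frame of mat between -0.19 and -0.08 m) and distance of big_sink_center from where it was at the start of the episode below 0.035 m), for 0.2 s.
At the end, for the whole second after the job is handed in: Larger heat sink at rest, upright (10 degrees), on the mat inside the frame, centre within 20 mm of its middle along each side; both covers at rest, upright (10 degrees), on the mat, within 35 mm of its long middle line and 80 to 190 mm along it from the frame's middle (x of cover_left_knob in the frame of mat between -0.035 and 0.035 m and (y of cover_left_knob in the frame of mat between 0.08 and 0.19 m or y of cover_left_knob in the frame of mat between -0.19 and -0.08 m) and height (world z) of each of cover_left_knob, cover_right_knob below 0.081 m and angle between each of cover_left_knob, cover_right_knob, big_sink_center's own z axis and vertical below 0.17 rad and linear speed of each of cover_left, cover_right, big_sink below 0.03 m/s and x of cover_right_knob in the frame of mat between -0.035 and 0.035 m and (y of cover_right_knob in the frame of mat between 0.08 and 0.19 m or y of cover_right_knob in the frame of mat between -0.19 and -0.08 m) and x of big_sink_center in the frame of mat between -0.02 and 0.02 m and y of big_sink_center in the frame of mat between -0.02 and 0.02 m and height (world z) of big_sink_center below 0.032 m); the robot touches nothing.
It fails at once if a cover or the larger heat sink falls free from more than about 25 mm above where it is set down ((distance of big_sink_center from where it was at the start of the episode above 0.08 m and height (world z) of big_sink_center above 0.05 m and contact force between big_sink and anything else below 0.01 N) or (distance of cover_left_knob from where it was at the start of the episode above 0.08 m and height (world z) of cover_left_knob above 0.1 m and contact force between cover_left and anything else below 0.01 N) or (distance of cover_right_knob from where it was at the start of the episode above 0.08 m and height (world z) of cover_right_knob above 0.1 m and contact force between cover_right and anything else below 0.01 N)).
It also fails if it takes over 69 s, if anything falls off the work surface, if the arm or the gripper's body presses on something with over 40 N, if the wrist force passes 120 N, or if a joint passes its speed limit or range.

ROBOT

A 7-joint arm with a two-finger parallel gripper is mounted at the origin on the work surface. World frame = base frame: x ahead of the robot, y to its left, z up, the work surface at z = 0. Lengths are in m, angles in rad, forces in N, time in s.
With the tool pointing down it reaches from about 0.425 to 0.925 m from the base axis. Payload 6.8 kg.
Tool frame: the origin (TCP) lies on the front face of the gripper's body, between the roots of the fingers; the fingertips stand 73 mm ahead of it and the grasp point (between the pads) lies 54 mm ahead of it (env.nose_length is the distance from the TCP to the fingertips, in m); z points along the fingers, y is the line along which they close (so a half turn about z gives the same grasp; the last joint's range is limited). The gripper opens to 85 mm and grips with 20 to 120 N. Pads are 22 mm wide; open, the fingers measure 114 mm over their backs; the gripper's body (76 mm by 85 mm) begins 54 mm behind the grasp point. The pads swing forward as they close: fully open they stand 13 mm farther back than shut.
Start: joints at [1.052, 0.477, 0.022, 1.555, -0.011, 1.109, -0.083], TCP at [0.27, -0.619, 0.304] pointing down, gripper open.
Joint ranges: [-2.96, 2.96], [-0.34, 2.1], [-1.41, 1.46], [0.24, 2.44], [-1.37, 4.51], [0.17, 1.92], [-2.96, 2.96]. Speed limits (rad/s): [2.39, 2.39, 3.14, 3.14, 3.14, 3.14, 3.14].

INTERFACE

Orientations are given as a unit quaternion [w, x, y, z].
In Python, from cell import env, kin, camera, calibration, job gives the robot as it stands. The module is installed in compiled form; this text tells all that it offers. Calls block until the motion is done:
- env.reach(position, orientation): joint-space move of the TCP to a pose.
- env.movel(position, velocity=0.15, rot=None, stop_force=None): straight line of the TCP; rot=None keeps the orientation; velocity is the mean speed in m/s. With stop_force (N) it stops when the force on the tool has changed by that much, and returns True; else False.
- env.goto_joints(angles): joint-space move.
- env.grip(opening, f_grip=None): finger opening in m; f_grip is the grip in N (None keeps the last); returns when the fingers have stopped.
- env.dwell(seconds).
- kin.inverse_kinematics(position, orientation): joint angles nearest the present ones, or None.
- env.get_state(): the state.
- camera(name): name is "scene" or "top" or "wrist"; returns (picture, depth): 400x640x3 uint8, blue, green, red; 400x640 float32, m along the optical axis (not along the pixel's ray), 0 where there is no reading.
- calibration(name): a dict with "fx", "fy", "cx", "cy" (pixels), "k1" (the pictures are not rectified: a ray, as slopes to the right and down, at radius r is drawn at 1 + k1 r^2 times it, then the intrinsics apply), "rvec" (rotation vector, rad) and "tvec" (3), from world to camera coordinates, as OpenCV has them. Camera axes: x right, y down, z forward; pixel columns grow to the right and rows downward; lengths in m; the calibration is good to about 2 mm. A picture is of the moment at which its call begins: read the wrist's pose just before it. calibration takes no time and is no camera call; for the wrist camera it gives the pose at the moment of the call.
A pose or a line that the arm cannot do raises env.PlanningError and nothing moves.
- job.job_done(): hands the job in; it is judged then, once.
The state is a dict: "time": time; "qpos": joint angles; "joint_velocities": joint speeds; "joint_torque": joint torques, N m; "tcp_pos": TCP position; "orientation": TCP orientation; "force": force on the tool from outside, world axes, zero at the start; "torque": the same for the moment, N m; "opening": finger opening in m; "gripper_force": force on a finger pad.
Only numpy, scipy, OpenCV 4.12 (cv2) and the standard library are available. Lean on these libraries where they do the work, as an engineer would, in place of code of your own. Each camera call takes 0.05 s, during which the arm holds its last target. There are 200 camera calls.

## Working session

There is one attempt and no reset: what is moved stays moved. The work goes in short steps, each a Python script; the robot and the scene stay as the last script left them, time stands still between calls to the robot, and variables do not carry over. Pictures are saved under pics/ and viewed, at most 10 in all, crops included, and the job is handed in when it is done.

```bash
mkdir -p pics && python3 - <<'E'
from cell import env, kin, camera, calibration, job
import cv2,numpy as np
for n in("scene","top"):
    p,d=camera(n); cv2.imwrite(f"pics/{n}0.png",p); np.savez(f"{n}0.npz",p=p,d=d)
    c=calibration(n); print(n,c)
print(env.get_state()["time"],env.nose_length,env.get_state()["orientation"])
E
```

```text
scene {'fx': 424.2314888128208, 'fy': 424.2314888128208, 'cx': 324.9567262319997, 'cy': 191.51029019304798, 'k1': 0.0014082432369297401, 'rvec': array([ 1.98990181,  1.27792729, -0.58224189]), 'tvec': array([-0.31107118, -0.22489127,  1.75284487])}
top {'fx': 513.2136204196271, 'fy': 513.2136204196271, 'cx': 326.15879142468674, 'cy': 202.6055496635797, 'k1': 0.05750732631136327, 'rvec': array([ 2.12808291, -2.11797387,  0.14785911]), 'tvec': array([0.12572903, 0.53694743, 1.25534399])}
0.1 0.0726 [-7.97006281e-04  9.78978762e-01  2.03960512e-01 -2.40094708e-04]
```

View pics/top0.png

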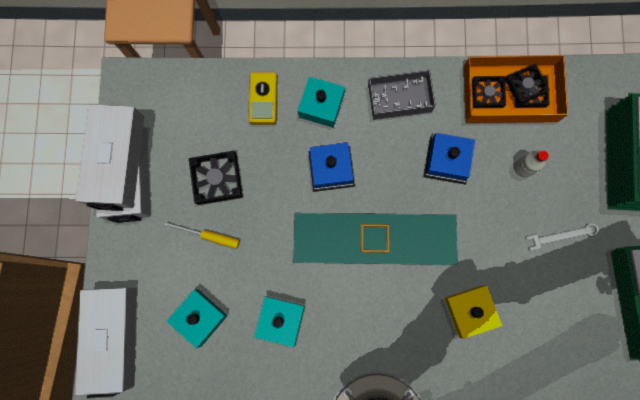

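View pics/scene0.png

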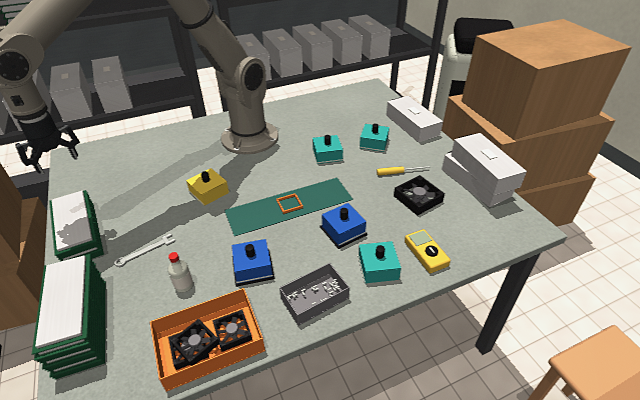

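Top view: the left box has its knob at (331,161) and the right box at (453,154). The mat's frame is at (375,238). The covers at (320,97), (193,319) and (280,321) are turquoise and the one at (476,312) is yellow. Only the two blue ones on black bases fit the description.

```bash
cat > h.py <<'E'
from cell import env, kin, camera, calibration, job
import cv2,numpy as np
from scipy.spatial.transform import Rotation as Ro
def rays(n,uv,c=None):
    c=c or calibration(n); K=np.array([[c["fx"],0,c["cx"]],[0,c["fy"],c["cy"]],[0,0,1]])
    s=cv2.undistortPoints(np.float64(uv).reshape(-1,1,2),K,np.array([c["k1"],0,0,0.]))[:,0]
    R=cv2.Rodrigues(c["rvec"])[0]
    return s,R,-R.T@c["tvec"]
def onplane(n,uv,z,c=None):
    s,R,o=rays(n,uv,c); w=np.c_[s,np.ones(len(s))]@R
    return o+w*((z-o[2])/w[:,2])[:,None]
def cloud(n,d,m,c=None):
    v,u=np.nonzero(m&(d>0)); s,R,o=rays(n,np.c_[u,v],c); z=d[v,u]
    return o+(np.c_[s,np.ones(len(s))]*z[:,None])@R
def rect(P):  # centre, sizes, yaw in (-45,45] deg
    (c,s,a)=cv2.minAreaRect(np.float32(P[:,:2]*1000)); return np.array(c)/1000,s,(a+45)%90-45
def hsv(p): return cv2.cvtColor(p,cv2.COLOR_BGR2HSV)
def blobs(m,amin):
    k,l,st,ce=cv2.connectedComponentsWithStats(m.astype(np.uint8)); return [(l==i,st[i],ce[i]) for i in range(1,k) if st[i,4]>amin]
def quat(yaw): # tool down, tool y axis along world angle yaw (rad), mod pi: the choice nearest present pose
    best=None
    q0=Ro.from_quat(np.roll(env.get_state()["orientation"],-1))
    for y in(yaw,yaw+np.pi):
        Y=np.array([np.cos(y),np.sin(y),0]);Z=np.array([0,0,-1.]);X=np.cross(Y,Z)
        r=Ro.from_matrix(np.c_[X,Y,Z]); a=(q0.inv()*r).magnitude()
        if best is None or a<best[0]: best=(a,np.roll(r.as_quat(),1))
    return best[1]
E
python3 - <<'E'
from h import *
f=np.load("top0.npz");p,d=f["p"],f["d"];H=hsv(p)
blue=cv2.inRange(H,(108,150,60),(125,255,255))>0
for m,s,c in blobs(blue,400):
    x,y,w,h=s[:4]; print("blue",s,c.round(1))
    box=np.zeros_like(m);box[y-5:y+h+5,x-5:x+w+5]=1
    P=cloud("top",d,box.astype(bool)); 
    t=P[(P[:,2]>.052)&(P[:,2]<.068)]; k=P[(P[:,2]>.086)&(P[:,2]<.1)]
    print(" top",rect(t),np.median(t[:,2]),len(t)," knob",rect(k),np.median(k[:,2]),len(k))
    dark=box.astype(bool)&(H[...,2]<60); 
    for mm,ss,cc in blobs(dark,15): print("  dark",ss,onplane("top",[cc],.088))
g=cv2.inRange(H,(70,100,40),(88,255,130))>0
for m,s,c in blobs(g,3000):
    v,u=np.nonzero(m);print("mat",s,rect(onplane("top",np.c_[u,v],.003)))
o=cv2.inRange(H,(8,150,100),(20,255,255))>0
o[:200]=0;o[270:]=0;o[:,:350]=0;o[:,400:]=0
v,u=np.nonzero(o);print("frame",rect(onplane("top",np.c_[u,v],.013)))
E
```

```text
blue [ 428  133   47   47 1527] [451.1 156.2]
 top (array([ 0.65845679, -0.1886828 ]), (100.14752960205078, 103.08317565917969), -10.231689453125) 0.05933487937810311 1428  knob (array([ 0.65757922, -0.18788049]), (22.56620979309082, 23.730789184570312), -3.5931167602539062) 0.09135946524656036 83
  dark [424 135  42  49 266] [[ 0.62798237 -0.13837526  0.088     ]]
  dark [448 147  12  12 101] [[ 0.65547749 -0.18584664  0.088     ]]
blue [ 310  143   43   44 1497] [330.8 164.7]
 top (array([0.63594598, 0.11598959]), (101.49380493164062, 100.06430053710938), 7.390683650970459) 0.05965864612229277 1413  knob (array([0.63439008, 0.11705582]), (24.556133270263672, 22.410076141357422), 0.19535808265209198) 0.09135151201775193 79
  dark [309 153   3  23  23] [[0.62654061 0.16800291 0.088     ]]
  dark [327 156   9  12  85] [[0.63302397 0.11641904 0.088     ]]
  dark [312 184  43   8  80] [[0.56698188 0.1135975  0.088     ]]
mat [ 294  213  163   52 7087] (array([0.45092804, 0.00439529]), (416.89508056640625, 128.17201232910156), -0.4184112548828125)
frame (array([0.45032617, 0.00445353]), (66.82764434814453, 69.87789916992188), 0.24170635640621185)
```

```bash
python3 -c "
import cv2
p=cv2.imread('pics/top0.png')[120:280,280:500];cv2.imwrite('pics/crop.png',cv2.resize(p,None,fx=3.6,fy=3.6,interpolation=cv2.INTER_CUBIC))"
```

```text
(no output)
```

View pics/crop.png

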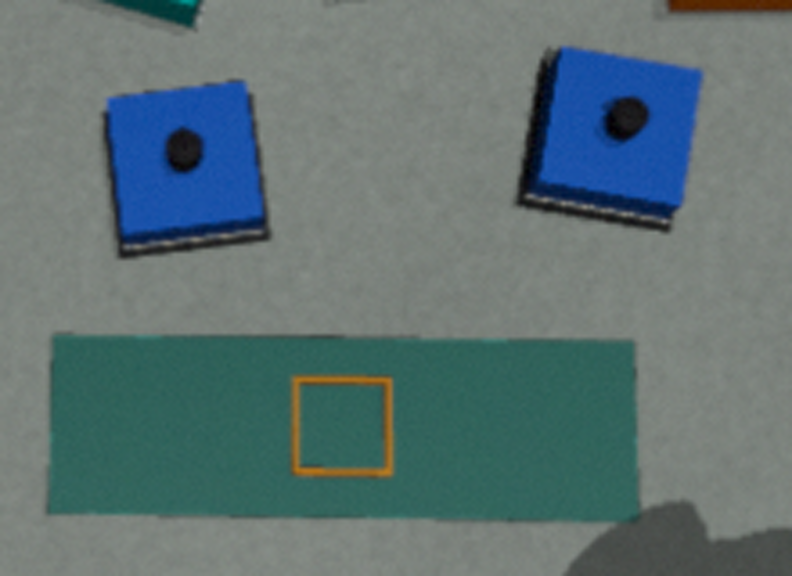

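The enlarged crop confirms both blue covers stand on black bases. Top faces measure 100 mm at z = 0.06 and knobs are at z = 0.091, matching the description. I'll start with the right cover.

```bash
cat >> h.py <<'E'
MAT=np.array([.4508,.0044])
def cover(xy,yaw,dst):
    q=quat(np.deg2rad(yaw)-np.pi/2)
    env.grip(.06,40)
    env.reach([*xy,.24],q)
    env.movel([*xy,.139],velocity=.12,stop_force=15)
    env.grip(.0,40); s=env.get_state(); print("grip",s["opening"],s["gripper_force"],s["force"].round(1) if hasattr(s["force"],"round") else s["force"],s["tcp_pos"])
    if s["opening"]<.02: env.grip(.06); raise SystemExit("missed knob")
    env.movel([*xy,.215],velocity=.12)
    q2=quat(-np.pi/2)
    env.movel([*dst,.215],velocity=.2,rot=q2)
    print("held",env.get_state()["opening"])
    env.movel([*dst,.150],velocity=.12)
    print("contact",env.movel([*dst,.133],velocity=.03,stop_force=6)); s=env.get_state(); print(s["tcp_pos"],s["force"])
    env.grip(.06); env.movel([*dst,.24],velocity=.2); print("t",env.get_state()["time"])
E
python3 - <<'E'
from h import *
cover([.6570,-.1873],-10.2,MAT+[0,-.14])
p,d=camera("wrist");cv2.imwrite("pics/w1.png",p)
E
```

```text
grip 0.02471232347307276 39.535247683525085 [-0.6 -0.2  6.1] [ 0.65748225 -0.18770889  0.14006514]
held 0.024546463804894763
contact True
[ 0.4510303  -0.13563997  0.1364827 ] [ 0.92819689 -0.09747973 -0.01555188]
t 8.2333
```

```bash
python3 - <<'E'
from h import *
cover([.6348,.1165],7.4,MAT+[0,.14])
env.reach([.60,-.02,.36],quat(-np.pi/2))
p,d=camera("top");cv2.imwrite("pics/top1.png",p);np.savez("top1.npz",p=p,d=d);H=hsv(p)
E
```

```text
grip 0.024752034230784613 39.49654698371887 [-1.4 -0.7  5. ] [0.63525144 0.11654209 0.13986344]
held 0.02456606573118352
contact True
[0.45096487 0.14444479 0.13676736] [-0.75421234  0.3325674   7.98515848]
t 15.225
```

View pics/top1.png

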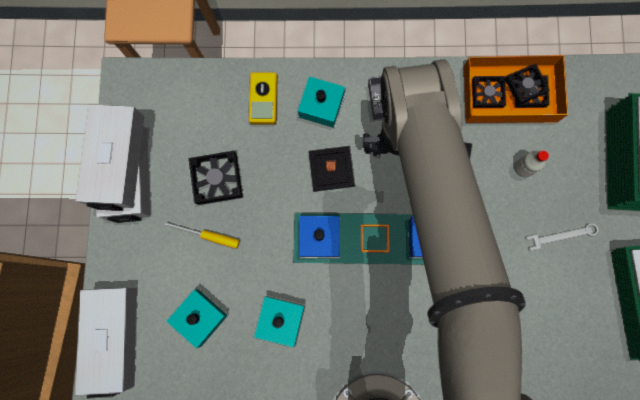

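The left cover stands on the mat, knob at (319,234). The left box holds a sink about 10 px (22 mm) wide at (331,166), the small one, so the larger should be in the right box. I'll look from above it with the wrist camera.

```bash
python3 - <<'E'
from h import *
env.reach([.60,-.1877,.33],quat(-np.pi/2))
c=calibration("wrist");p,d=camera("wrist");cv2.imwrite("pics/w2.png",p);np.savez("w2.npz",p=p,d=d,**c)
P=cloud("wrist",d,np.ones(d.shape,bool),c)
t=P[(P[:,2]>.025)&(P[:,2]<.07)&(abs(P[:,0]-.657)<.04)&(abs(P[:,1]+.188)<.04)]
print(len(t),t[:,2].min() if len(t) else 0,t[:,2].max() if len(t) else 0)
if len(t): z=np.percentile(t[:,2],95);tt=t[t[:,2]>z-.005];print(z,rect(tt))
H=hsv(p);m=cv2.inRange(H,(3,90,60),(18,255,255))>0
for mm,s,cc in blobs(m,300): print(s,cc,onplane("wrist",[cc],.048,c))
E
```

```text
619 0.02508875060281801 0.05062550734340954
0.049038096678909474 (array([ 0.65793817, -0.18718051]), (40.18253707885742, 27.979578018188477), 0.7800981998443604)
[ 372    0  252    9 1688] [501.3299763    2.99822275] [[ 0.75119364 -0.35249855  0.048     ]]
[ 305   84   31   44 1273] [320.46032993 105.25451689] [[ 0.65896218 -0.18690952  0.048     ]]
[ 19 114  43  24 837] [ 39.90442055 125.1051374 ] [[0.64060541 0.0952446  0.048     ]]
[135 250  63  54 930] [161.43978495 268.11290323] [[ 0.48307596 -0.01003136  0.048     ]]
```

View pics/w2.png

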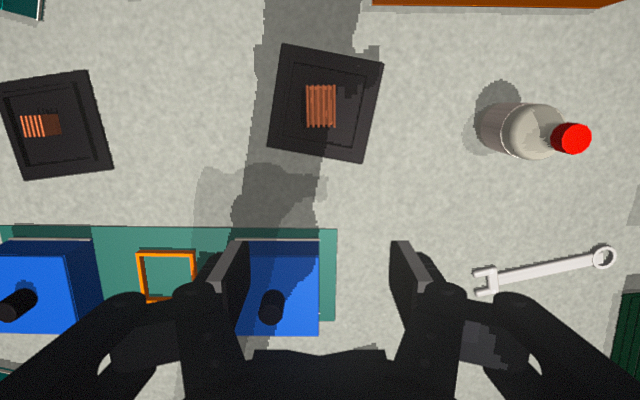

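The right box's sink at pixel (320,105) measures 40 x 28 mm with its top at z = 0.049. It is the larger one, and the left box's is the small one. Both covers are upright on the mat, so I'll grip it along world y.

```bash
python3 - <<'E'
from h import *
xy=np.array([.6580,-.1872]); q=quat(np.deg2rad(.8)-np.pi/2)
env.grip(.055,40)
env.reach([*xy,.20],q)
print(env.movel([*xy,.092],velocity=.1,stop_force=10))
env.grip(0.,40); s=env.get_state();print(s["opening"],s["gripper_force"],s["force"],s["tcp_pos"])
if s["opening"]<.022: env.grip(.055); raise SystemExit("missed")
z=s["tcp_pos"][2]
env.movel([*xy,z+.1],velocity=.12)
D=[.4505,.0044]
env.movel([*D,z+.1],velocity=.2,rot=quat(-np.pi/2)); print("held",env.get_state()["opening"])
env.movel([*D,z+.012],velocity=.12)
print(env.movel([*D,z-.006],velocity=.03,stop_force=5)); s=env.get_state();print(s["tcp_pos"],s["force"])
env.grip(.05); env.movel([*D,.25],velocity=.15)
env.reach([.62,.0,.36],quat(-np.pi/2)) if False else env.movel([.38+.02,.0044,.33],velocity=.15)
c=calibration("wrist");p,d=camera("wrist");cv2.imwrite("pics/w3.png",p)
P=cloud("wrist",d,np.ones(d.shape,bool),c)
t=P[(P[:,2]>.038)&(P[:,2]<.05)&(abs(P[:,0]-.45)<.035)&(abs(P[:,1])<.035)]
print(len(t),rect(t) if len(t) else "",np.median(t[:,2]) if len(t) else ""); print(env.get_state()["time"])
E
```

```text
False
0.027218240447701932 40.706294775009155 [-0.51907819 -0.06031922  3.60397568] [ 0.65846562 -0.18735639  0.09278694]
held 0.027468025834206957
True
[0.45053382 0.00440775 0.08953551] [-0.94267392  0.11333622  6.11032297]
490 (array([0.44993839, 0.00435811]), (38.83638000488281, 27.12297821044922), 0.019733479246497154) 0.04486998472955522
25.825
```

View pics/w3.png

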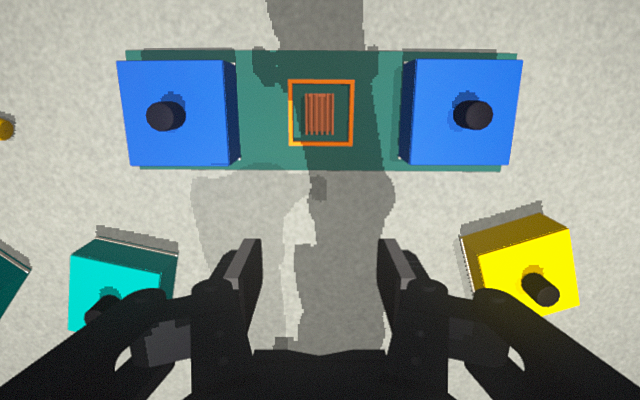

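The sink stands upright and centred in the frame at (320,114). Both blue covers stand on the mat with knobs at (166,116) and (473,115), and the gripper is clear.

```bash
python3 -c "
from cell import job
print(job.job_done())"
```

```text
the job is handed in; nothing more can be done
None
```

The job is handed in at about 26 s on the robot's clock: both blue covers stand upright on the mat either side of the frame, and the larger heat sink, taken afterwards, stands upright and centred inside it; the hand-in call returned no verdict.

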